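# Bring the label station into service

### The job

Get the label station ready and start it: push the printer's open white cover down until it is shut, then press the marked half (the one away from the robot) of the blue rocker on the switch box fully down so that it is on, then do the same with the yellow rocker, and last press the printer's green button all the way in and let it spring back. Keep to that order and only push with the fingertips: do not lift the cover or pick anything up, and leave the red and white rockers, the orange button and the other things on the desk as they are.

Things in the scene. Friction and masses are not known exactly. Their poses are not given: they have to be found in the camera images.
- printer: grey label printer fixed to the desk, 220 x 170 mm, origin at the centre of its underside; its x axis points from the button ledge (front, -x) to the cover hinge (back, +x), z up. Front ledge: x -110 to -30 mm, 85 mm high. Roll bay behind it: x -30 to 110 mm, 110 mm high. It may stand on the left or the right, turned up to 0.3 rad
- cover (a joint): opening angle of the printer's white cover: 0 = shut, grows as its front edge rises; it stands ajar at 0.35 to 0.7 rad to begin with. The hinge is stiff: the cover stays where left, about 2 to 4 N on it pushes it down, and at 0 it meets a hard stop
- cover_push (a point): point on the cover's top face, mid-width, 85 mm from its hinge axis (the cover is a plate 130 mm from hinge to front edge, 166 mm wide, 12 mm thick). It moves with the cover; with the cover shut it is at printer x +15 mm, y 0, 124 mm above the desk
- cover_hinge (a point): middle of the cover's hinge axis (along the printer's y), on the printer: x +100 mm, y 0, 112 mm above the desk; fixed
- green (a joint): travel of the green push button: 0 = out, 0.006 m = fully in; springs back; about 5 N to push fully in
- green_top (a point): centre of the top of the green round button (cap 26 mm across, in a grey collar 42 mm across) on the printer's front ledge, either left or right of the orange one; 42 mm in front of the shut cover's front edge. 103 mm above the desk when out, 97 mm when fully in; moves with the cap
- orange (a joint): travel of the orange push button (same make, 80 mm beside the green one): 0 = out, 0.006 m = in. Leave alone
- orange_top (a point): centre of the top of the orange button, 103 mm above the desk
- switchbox: grey switch box fixed to the desk, 115 x 225 x 45 mm, origin at the centre of its underside, x axis pointing away from the robot (turned up to 0.3 rad). On top, in a row along its y axis at 46 mm spacing, four paddle rockers in any order of colour; each paddle is 60 mm long along x, 30 mm wide, a shallow V, pivoting at mid-length 54 mm above the desk. A thin line marks the far half
- blue (a joint): blue paddle rocker, off at the start (0 to 0.04). 0 = off (far half up, near half level), 0.40 rad = on (far half level, near half up). Stays where left; a push of 2 to 3 N near its outer end moves it, then it meets a hard stop
- blue_push (a point): point on the top face of the blue rocker's far half, 20 mm out from its pivot line, on its centre line; it moves with the rocker. When the rocker is on, it lies 57 mm above the desk and that half is level. Its axes turn with the rocker (as the switch box when off)
- yellow (a joint): yellow paddle rocker, off at the start (0 to 0.04). 0 = off (far half up, near half level), 0.40 rad = on (far half level, near half up). Stays where left; a push of 2 to 3 N near its outer end moves it, then it meets a hard stop
- yellow_push (a point): point on the top face of the yellow rocker's far half, 20 mm out from its pivot line, on its centre line; it moves with the rocker. When the rocker is on, it lies 57 mm above the desk and that half is level. Its axes turn with the rocker (as the switch box when off)
- red (a joint): red paddle rocker, on at the start; leave on. 0 = off (far half up, near half level), 0.40 rad = on (far half level, near half up). Stays where left; a push of 2 to 3 N near its outer end moves it, then it meets a hard stop
- red_push (a point): point on the top face of the red rocker's far half, 20 mm out from its pivot line, on its centre line; it moves with the rocker. When the rocker is on, it lies 57 mm above the desk and that half is level. Its axes turn with the rocker (as the switch box when off)
- white (a joint): white paddle rocker, off at the start; leave off. 0 = off (far half up, near half level), 0.40 rad = on (far half level, near half up). Stays where left; a push of 2 to 3 N near its outer end moves it, then it meets a hard stop
- white_push (a point): point on the top face of the white rocker's far half, 20 mm out from its pivot line, on its centre line; it moves with the rocker. When the rocker is on, it lies 57 mm above the desk and that half is level. Its axes turn with the rocker (as the switch box when off)
- label_roll: spare roll of paper labels standing on end between printer and switch box, 64 mm across, 70 mm high, origin at the centre of its underside; loose
- mug: blue mug, 80 mm across, 90 mm high, origin at the centre of its underside; loose
- tape: roll of brown tape lying flat, 100 mm across, 48 mm high, origin at the centre of its underside; loose
- stapler: red and black stapler, 140 x 34 x 60 mm, origin at the centre of its underside; loose
- carton: small cardboard carton 90 x 130 x 70 mm, origin at the centre of its underside; loose
- spray: white bottle with blue cap, 60 mm across, 170 mm high, origin at the centre of its underside; loose

How it is judged (in metres and radians):
On the way, in this order (a step that is already met when the one before it is completed fails the run):
1. the cover is shut (value of joint cover below 0.04 rad), for 0.1 s.
2. the blue rocker is on, cover still shut (value of joint cover below 0.04 rad and value of joint blue above 0.34 rad), for 0.1 s.
3. then the yellow rocker is on too (all of step 2 and value of joint yellow above 0.34 rad), for 0.1 s.
4. then the green button is pressed in (all of step 3 and value of joint green above 0.0045 m), for 0.04 s.
At the end, for the whole second after the job is handed in: Cover shut (within 0.04 rad), blue and yellow rockers on (at least 0.34 of 0.40 rad), green button pressed (at least 4.5 of 6 mm) and back out, red still on, white still off, orange not pressed, the loose things within 25 mm of where they stood (all of step 3 and value of joint green below 0.0015 m and value of joint red above 0.32 rad and value of joint white below 0.12 rad and value of joint orange below 0.002 m and distance of each of label_roll, mug, tape, stapler, carton, spray from where it was at the start of the episode below 0.025 m); the robot touches nothing.
It fails at once if a rocker was switched on while the cover was open, or yellow before blue ((value of joint cover above 0.1 rad and value of joint any of blue, yellow above 0.25 rad) or (value of joint yellow above 0.25 rad and value of joint blue below 0.25 rad)).
It fails at once if the green button was pressed before the cover was shut and both rockers were on (value of joint green above 0.003 m and (value of joint cover above 0.06 rad or value of joint any of blue, yellow below 0.3 rad)).
It fails at once if the red or white rocker or the orange button was operated (value of joint red below 0.25 rad or value of joint white above 0.2 rad or value of joint orange above 0.003 m).
It fails at once if the cover was lifted further open (value of joint cover above 0.85 rad).
It fails at once if a loose thing on the desk was picked up or pushed away (distance of any of label_roll, mug, tape, stapler, carton, spray from where it was at the start of the episode above 0.025 m).
It also fails if it takes over 61 s, if anything falls off the work surface, if the arm or the gripper's body presses on something with over 40 N, if the wrist force passes 120 N, or if a joint passes its speed limit or range.

### The arm

A 6-joint arm with a two-finger parallel gripper is mounted at the origin on the work surface. World frame = base frame: x ahead of the robot, y to its left, z up, the work surface at z = 0. Lengths are in mm, angles in rad, forces in N, time in s.
With the tool pointing down it reaches from about 425 to 925 mm from the base axis. Payload 12.5 kg.
Tool frame: the origin (TCP) lies midway between the tips of the shut fingers; the grasp point (between the pads) lies 19 mm behind it; z points along the fingers, y is the line along which they close (so a half turn about z gives the same grasp; the last joint's range is limited). The gripper opens to 85 mm and grips with 20 to 120 N. Pads are 22 mm wide; open, the fingers measure 114 mm over their backs; the gripper's body (76 mm by 85 mm) begins 54 mm behind the grasp point. The pads swing forward as they close: fully open they stand 13 mm farther back than shut.
Start: joints at [-1.311, 0.491, 1.559, -0, 1.092, -0.106], TCP at [223.583, -583.657, 231.327] pointing down, gripper open.
Joint ranges: [-3.1, 3.1], [-0.84, 2.19], [0.05, 2.79], [-1.13, 4.28], [0.06, 2.93], [-2.69, 2.69]. Speed limits (rad/s): [2.22, 2.22, 2.79, 3.14, 3.14, 3.14].

### API

Orientations are given as [roll, pitch, yaw] about the fixed x, y, z axes, in that order (R = Rz(yaw) Ry(pitch) Rx(roll)).
In Python, from workcell import monitor, vision, ctrl gives the robot as it stands.
- The arm moves only by the shell command python3 -m jog 'ROWS' [FORCE]. ROWS is JSON, a list of rows, each an object with "travel": the shift along the tool's x, y, z in m, a list of three; "angular": the turn, a rotation vector about the tool's x, y, z in degrees, a list of three; "claw": the opening, from 0 (shut) to 1 (fully open). A call has 1 to 8 rows; each row is the pose to reach, as a shift and turn from the pose commanded when the call began, along the tool's axes at that moment; what a row does not reach only later rows make up. A row lasts 1/8 s, in which the tool goes at most 62.5 mm and 10.7 degrees, less where a joint would pass 70% of its speed; a pose out of reach is approached as far as the arm can. A call with a gripper value outside its range is refused whole. The fingers move at their own pace and stop on an object; FORCE is the grip in N (left out, the last holds). Time passes only in rows, so rows that repeat a pose let the fingers close. It gives the time, the measured TCP pose, the force, the opening and the grip force at its end, in the units of the state.
- monitor.get_obs(): the state, without advancing time (a new reading comes with each control period).
- vision.camera(name): name is "scene" or "top" or "wrist"; returns a dict with "frame" (480x640x3 uint8, red, green, blue), "fx", "fy", "cx", "cy" (pixels), "distortion" ([k1, k2, p1, p2, k3] as OpenCV has them; the pictures are not rectified), "pose" (4x4, takes a point from camera to world coordinates). Camera axes: x right, y up, looking along -z (the intrinsics and any distortion apply to the point x, -y, -z); pixel columns grow to the right and rows downward; lengths in mm; the calibration is good to about 2 mm. A picture is of the moment at which its call begins. There is no depth.
- ctrl.hand_in(): hands the job in; it is judged then, once.
The state is a dict: "t": time; "joints": joint angles; "qvel": joint speeds; "joint_efforts": joint torques, N m; "tcp_pos": TCP position; "tcp_rot": TCP orientation; "force": force on the tool from outside, world axes, zero at the start; "moment": the same for the moment, N m; "width": finger opening in mm; "grasp_force": force on a finger pad.
Only numpy, scipy, OpenCV 4.12 (cv2) and the standard library are available. Lean on these libraries where they do the work, as an engineer would, in place of code of your own. Each camera call takes 0.05 s, during which the arm holds its last target. There are 200 camera calls.

## Working session

There is one attempt and no reset: what is moved stays moved. The work goes in short steps, Python scripts to look and compute and a shell command to move; the robot and the scene stay as the last step left them, time stands still between calls to the robot, and variables do not carry over. Pictures are saved under pics/ and viewed, at most 10 in all, crops included, and the job is handed in when it is done.

```bash
mkdir -p pics; ls; python3 - <<'E'
from workcell import monitor, vision, ctrl
import cv2,pickle
d={}
for n in("scene","top"):
    c=vision.camera(n); d[n]=c; cv2.imwrite(f"pics/{n}0.png",c["frame"][:,:,::-1]); print(n,c["fx"],c["distortion"],c["pose"])
pickle.dump(d,open("c0.pkl","wb"))
print(monitor.get_obs())
E
```

```text
pics
scene 447.62477102781264 [-0.01947995  0.          0.          0.          0.        ] [[ 3.99946702e-01 -7.15025343e-01  5.73394623e-01  1.35530398e+03]
 [ 9.16488129e-01  3.18548208e-01 -2.42025923e-01 -3.27565553e+02]
 [-9.59916094e-03  6.22306836e-01  7.82714545e-01  1.19988439e+03]
 [ 0.00000000e+00  0.00000000e+00  0.00000000e+00  1.00000000e+00]]
top 506.13794696243235 [-0.03743256  0.          0.          0.          0.        ] [[-4.72113312e-03  9.97587277e-01 -6.92627944e-02  4.46979696e+02]
 [-9.99779522e-01 -3.29164847e-03  2.07381986e-02  2.74858199e+01]
 [ 2.04601743e-02  6.93454312e-02  9.97382872e-01  1.36181217e+03]
 [ 0.00000000e+00  0.00000000e+00  0.00000000e+00  1.00000000e+00]]
{'t': 0.1, 'joints': array([-1.31059461e+00,  4.91497069e-01,  1.55937226e+00, -1.86209750e-05,
        1.09169896e+00, -1.05601771e-01]), 'qvel': array([ 0.000467  , -0.00199341, -0.00120865,  0.00073019,  0.0006595 ,
        0.00259349]), 'joint_efforts': array([ 3.86603191e-03, -6.19445658e+01, -2.62026376e+01, -1.15475259e-04,
        2.88228897e-03,  1.59192075e-05]), 'tcp_pos': array([ 223.52921078, -583.45633836,  230.79314606]), 'tcp_rot': array([-3.14062071e+00, -8.64132846e-05,  3.65812035e-01]), 'force': array([-0.26121225, -0.60719386,  0.30714953]), 'moment': array([0.01572083, 0.01570834, 0.03500603]), 'grasp_force': 0.0, 'width': 85.46069713335407}
```

View pics/top0.png

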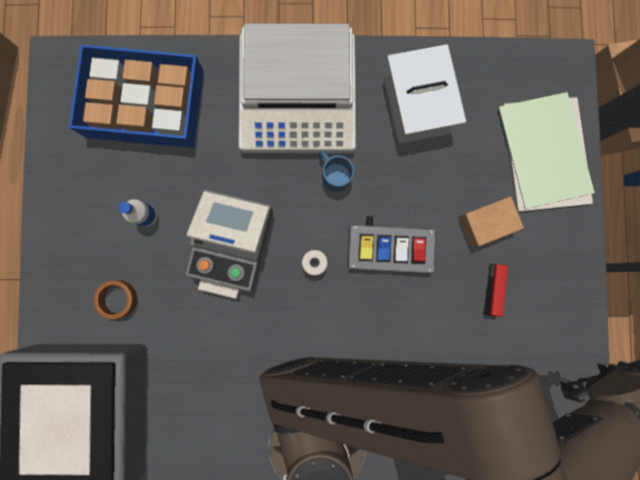

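View pics/scene0.png

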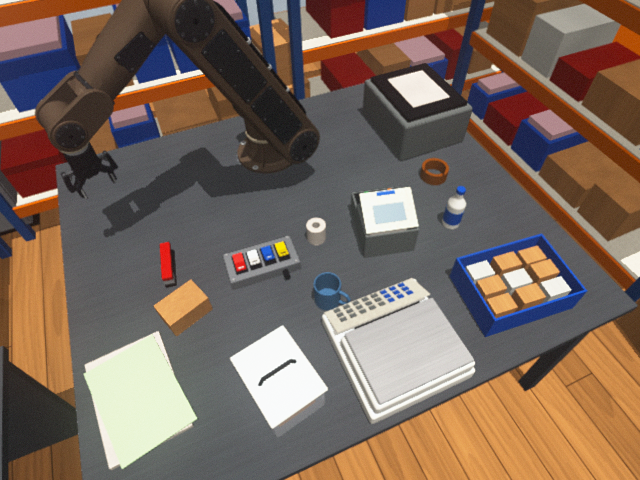

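The top view shows the printer at about (228,240), with orange at (204,265) and green at (235,272). The switch box is centred near (392,249), with the rockers in the order yellow, blue, white, red. I'll enlarge this region.

```bash
python3 - <<'E'
import cv2,pickle
d=pickle.load(open("c0.pkl","rb"))
f=d["top"]["frame"][:,:,::-1]
a=cv2.resize(f[185:305,180:280],None,fx=5,fy=5,interpolation=cv2.INTER_CUBIC)[:, :]
b=cv2.resize(f[215:285,340:440],None,fx=8,fy=8,interpolation=cv2.INTER_CUBIC)
cv2.imwrite("pics/a.png",a);cv2.imwrite("pics/b.png",b)
E
```

```text
(no output)
```

View pics/a.png

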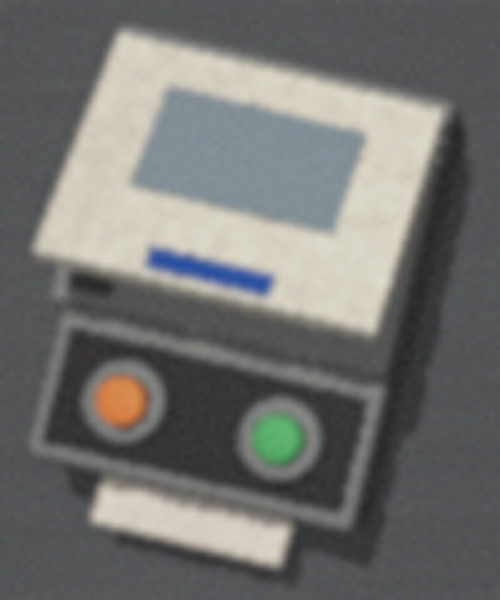

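View pics/b.png

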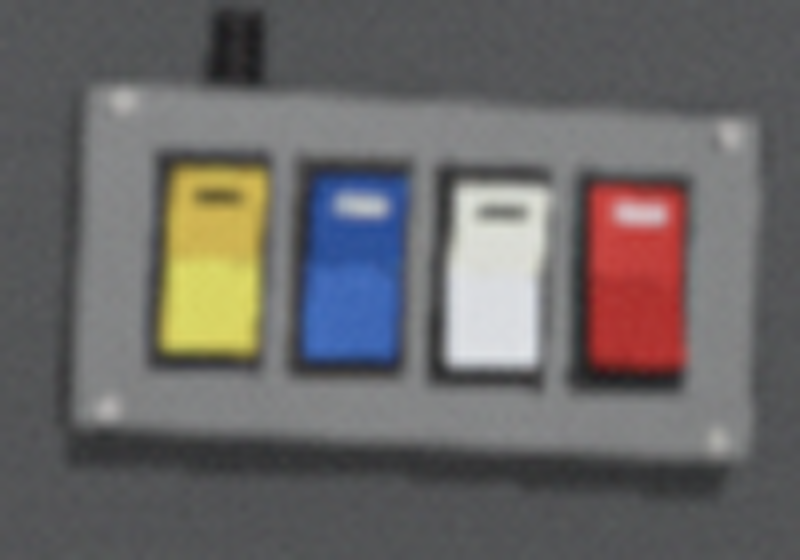

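The crops give these positions in full-image pixels: orange at (204.0,265.2), green at (235.4,272.6), and the box top corners clear at crop (90,88), (760,118), (748,460) and (75,430). The rocker order from left to right is yellow, blue, white, red, and the cover is ajar. Next I compute positions.

```bash
cat > h.py <<'E'
import numpy as np,cv2,pickle
from scipy.spatial.transform import Rotation as R
def px2w(c,uv,z):
    K=np.array([[c["fx"],0,c["cx"]],[0,c["fy"],c["cy"]],[0,0,1]])
    p=cv2.undistortPoints(np.array(uv,float).reshape(-1,1,2),K,np.array(c["distortion"])).reshape(-1,2)
    P=np.array(c["pose"]); d=np.c_[p[:,0],-p[:,1],-np.ones(len(p))]@P[:3,:3].T; o=P[:3,3]
    return o+d*((np.asarray(z,float)-o[2])/d[:,2])[:,None]
def go(target,yaw=None):
    "shift (m) along tool axes and turn (deg) from present pose to target with tool down at yaw"
    from workcell import monitor
    o=monitor.get_obs(); r=R.from_euler("xyz",o["tcp_rot"])
    s=r.inv().apply(np.array(target)-o["tcp_pos"])/1000
    t=(r.inv()*R.from_euler("xyz",[np.pi,0,yaw])).as_rotvec(degrees=True) if yaw is not None else None
    print("shift",s.round(4),"turn",None if t is None else t.round(2))
E
python3 - <<'E'
from h import *
c=pickle.load(open("c0.pkl","rb"))["top"]
o,g=px2w(c,[[204,265.2],[235.4,272.6]],[103,103]); print("orange",o,"green",g,np.linalg.norm(o-g))
v=(o-g)/np.linalg.norm(o-g); yp=v[:2]; xp=np.array([yp[1],-yp[0]]); print("printer yaw",np.arctan2(xp[1],xp[0]))
m=(o+g)[:2]/2; P=lambda x,y:m+(x+72)*xp+y*yp
print("origin",P(0,0),"push",P(15,0),"hinge",P(100,0))
# cover angle
ft=np.array([[35,252],[375,335]])/5+[180,185]; bk=np.array([[122,30],[450,103]])/5+[180,185]
b=px2w(c,bk,[124,124]).mean(0); print("back edge printer x",(b[:2]-m)@xp-72)
for th in (.3,.4,.5,.6,.7):
    z=112+130*np.sin(th)+12*np.cos(th); f=px2w(c,ft,[z,z]).mean(0)
    print(th,"front x meas",(f[:2]-m)@xp-72,"pred",100-130*np.cos(th)+12*np.sin(th))
q=np.array([[90,88],[760,118],[748,460],[75,430]])/8+[340,215]; Q=px2w(c,q,[45]*4)
print(Q, "sides",np.linalg.norm(Q[0]-Q[1]),np.linalg.norm(Q[1]-Q[2])); ctr=Q.mean(0)[:2]
d=(Q[0]+Q[3]-Q[1]-Q[2])[:2];d/=np.linalg.norm(d);x=np.array([d[1],-d[0]]);print("box",ctr,"yaw",np.arctan2(x[1],x[0]))
for n,k in zip(("yellow","blue","white","red"),(69,23,-23,-69)): print(n,ctr+k*d+20*x)
piv=np.array([[213,260],[355,265],[497,272],[640,275]])/8+[340,215]; print("V lines",px2w(c,piv,[57,57,57,57])[:,:2], [ctr+k*d for k in (69,23,-23,-69)])
E
```

```text
orange [472.8114775  281.22184105 103.        ] green [454.21510203 203.34937695 103.        ] 80.06213740007846
printer yaw -0.2344152642856692
origin [533.54411328 225.56186071] push [548.13386818 222.07774648] hinge [630.80914595 202.33443252]
back edge printer x 106.80066758257811
0.3 front x meas -11.826708859589772 pred -20.647501106392703
0.4 front x meas -12.085852537800484 pred -15.064909112671259
0.5 front x meas -12.33145716697311 pred -8.332626582498019
0.6 front x meas -12.561068746839183 pred -0.5179202575177531
0.7 front x meas -12.772393074392276 pred 8.301127899868792
[[ 574.97143766  -90.29557662   45.        ]
 [ 564.53200615 -311.01121858   45.        ]
 [ 452.33833974 -304.73591841   45.        ]
 [ 463.25320019  -84.35857074   45.        ]] sides 220.96238669965737 112.36902676335845
box [ 513.77374594 -197.60032109] yaw -0.04837445366669786
yellow [ 537.08688527 -129.64815016]
blue [ 534.86252817 -175.59433863]
white [ 532.63817107 -221.54052711]
red [ 530.41381397 -267.48671558]
V lines [[ 517.81363317 -128.56790124]
 [ 516.02014146 -174.6763936 ]
 [ 513.57199033 -220.88195071]
 [ 512.41464242 -267.55661015]] [array([ 517.11028159, -128.68103837]), array([ 514.88592449, -174.62722685]), array([ 512.66156739, -220.57341533]), array([ 510.43721029, -266.5196038 ])]
```

```bash
python3 -m jog '[{"travel":[0.055,-0.028,0],"angular":[0,0,5],"claw":0},{"travel":[0.11,-0.056,0],"angular":[0,0,10],"claw":0},{"travel":[0.165,-0.084,0],"angular":[0,0,15],"claw":0},{"travel":[0.22,-0.112,0],"angular":[0,0,20],"claw":0},{"travel":[0.275,-0.14,0],"angular":[0,0,25],"claw":0},{"travel":[0.33,-0.17,0],"angular":[0,0,30],"claw":0},{"travel":[0.36,-0.225,0],"angular":[0,0,34],"claw":0},{"travel":[0.385,-0.28,0],"angular":[0,0,34.4],"claw":0}]' 60; python3 -c "
from h import *
go([548,222,215],-.234)"
```

```text
t: 1.1
tcp_pos: [483.2, -182.4, 230.9]
tcp_rot: [-3.141, 0.001, -0.235]
force: [0.6, 0.1, -0.4]
width: -0.6
grasp_force: 0.0
shift [-0.0313 -0.4084  0.0159] turn [-0.01  0.03 -0.08]
```

```bash
python3 -m jog '[{"travel":[-0.004,-0.058,0],"angular":[0,0,0],"claw":0},{"travel":[-0.008,-0.116,0],"angular":[0,0,0],"claw":0},{"travel":[-0.012,-0.174,0],"angular":[0,0,0],"claw":0},{"travel":[-0.018,-0.232,0],"angular":[0,0,0],"claw":0},{"travel":[-0.024,-0.29,0],"angular":[0,0,0],"claw":0},{"travel":[-0.031,-0.348,0.005],"angular":[0,0,0],"claw":0},{"travel":[-0.031,-0.408,0.01],"angular":[0,0,0],"claw":0},{"travel":[-0.031,-0.408,0.016],"angular":[0,0,0],"claw":0}]'; python3 -c "
from h import *
go([548,222,124],-.234)"
```

```text
t: 2.1
tcp_pos: [547.6, 222.9, 214.4]
tcp_rot: [-3.141, 0.0, -0.23]
force: [-0.4, -0.0, -0.5]
width: 0.2
grasp_force: 0.0
shift [0.0006 0.0008 0.0904] turn [-0.01  0.02  0.21]
```

```bash
python3 -m jog '[{"travel":[0,0,0.03],"angular":[0,0,0],"claw":0},{"travel":[0,0,0.045],"angular":[0,0,0],"claw":0},{"travel":[0,0,0.055],"angular":[0,0,0],"claw":0},{"travel":[0,0,0.065],"angular":[0,0,0],"claw":0},{"travel":[0,0,0.073],"angular":[0,0,0],"claw":0},{"travel":[0,0,0.081],"angular":[0,0,0],"claw":0},{"travel":[0,0,0.087],"angular":[0,0,0],"claw":0},{"travel":[0,0,0.09],"angular":[0,0,0],"claw":0}]'; python3 -m jog '[{"travel":[0,0,0.001],"angular":[0,0,0],"claw":0},{"travel":[0,0,0.002],"angular":[0,0,0],"claw":0},{"travel":[0,0,0.002],"angular":[0,0,0],"claw":0}]'
```

```text
t: 3.1
tcp_pos: [547.5, 219.6, 124.9]
tcp_rot: [3.141, 0.0, -0.235]
force: [-2.2, 0.3, 1.4]
width: 0.1
grasp_force: 1.1
t: 3.48
tcp_pos: [547.6, 219.6, 124.0]
tcp_rot: [-3.141, -0.0, -0.234]
force: [-3.4, -0.5, 7.6]
width: -0.1
grasp_force: 4.1
```

```bash
python3 -m jog '[{"travel":[0,0,0.0015],"angular":[0,0,0],"claw":0},{"travel":[0,0,0.0025],"angular":[0,0,0],"claw":0},{"travel":[0,0,0.0025],"angular":[0,0,0],"claw":0}]'; python3 -m jog '[{"travel":[0,0,-0.03],"angular":[0,0,0],"claw":0},{"travel":[0,0.01,-0.07],"angular":[0,0,0],"claw":0},{"travel":[0,0.07,-0.07],"angular":[0,0,0],"claw":0},{"travel":[0,0.13,-0.07],"angular":[0,0,0],"claw":0},{"travel":[0,0.19,-0.07],"angular":[0,0,0],"claw":0},{"travel":[0,0.25,-0.07],"angular":[0,0,0],"claw":0},{"travel":[0,0.31,-0.07],"angular":[0,0,0],"claw":0},{"travel":[0,0.31,-0.07],"angular":[0,0,0],"claw":0}]'; python3 - <<'E'
from h import *
from workcell import vision
c=vision.camera("scene");f=c["frame"][:,:,::-1]
cv2.imwrite("pics/s1.png",cv2.resize(f[140:290,200:440],None,fx=3.3,fy=3.3,interpolation=cv2.INTER_CUBIC))
go([534.9,-175.6,90],-.048)
E
```

```text
t: 3.85
tcp_pos: [547.7, 219.7, 123.7]
tcp_rot: [-3.141, -0.002, -0.234]
force: [-11.7, -2.8, 31.2]
width: -0.1
grasp_force: 15.6
t: 4.85
tcp_pos: [475.1, -85.4, 191.0]
tcp_rot: [3.141, -0.001, -0.24]
force: [-0.1, 1.1, 0.1]
width: 0.0
grasp_force: 0.0
shift [0.0793 0.0753 0.1011] turn [  0.02  -0.05 -10.91]
```

View pics/s1.png

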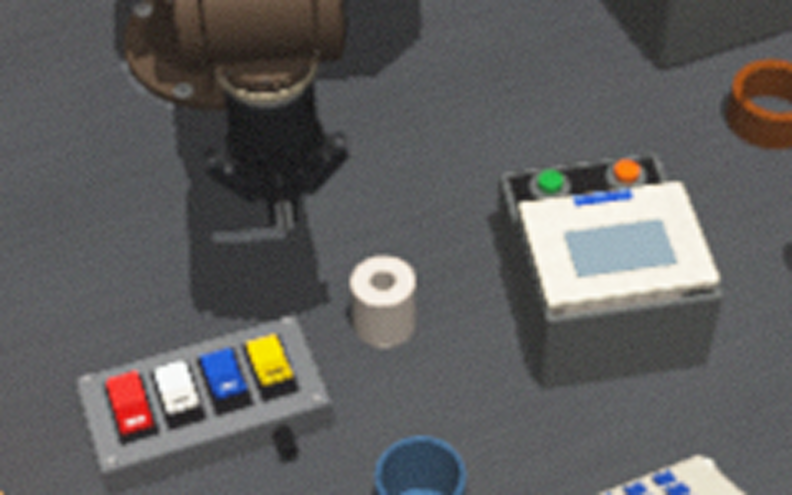

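The crop shows the cover flat on the printer, front edge at about (520,195) to (685,185), with both buttons exposed. The 31 N reaction also shows it has reached its stop. Next is the blue rocker.

```bash
python3 -m jog '[{"travel":[0.04,0.038,0.01],"angular":[0,0,-5.5],"claw":0},{"travel":[0.079,0.075,0.03],"angular":[0,0,-10.9],"claw":0},{"travel":[0.079,0.075,0.07],"angular":[0,0,-10.9],"claw":0},{"travel":[0.079,0.075,0.1],"angular":[0,0,-10.9],"claw":0},{"travel":[0.079,0.075,0.1],"angular":[0,0,-10.9],"claw":0}]'; python3 - <<'E'
from h import *
from workcell import vision
c=vision.camera("top");f=c["frame"][:,:,::-1]
cv2.imwrite("pics/t2.png",cv2.resize(f[215:285,340:440],None,fx=8,fy=8,interpolation=cv2.INTER_CUBIC))
go([534.9,-175.6,57],-.048)
E
```

```text
t: 5.52
tcp_pos: [534.7, -171.8, 89.1]
tcp_rot: [-3.14, 0.003, -0.043]
force: [-0.2, 0.7, 0.6]
width: 0.4
grasp_force: 0.0
shift [-0.0003  0.0035  0.0336] turn [-0.02  0.06  0.29]
```

View pics/t2.png

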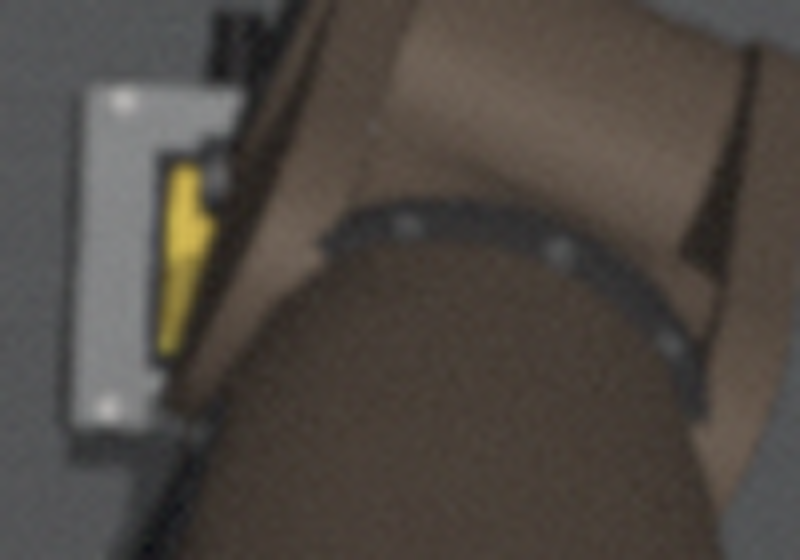

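The arm hides the box in the top view, so I'll rely on the measured numbers and the force.

```bash
python3 -m jog '[{"travel":[0,0.003,0.01],"angular":[0,0,0],"claw":0},{"travel":[0,0.003,0.016],"angular":[0,0,0],"claw":0},{"travel":[0,0.003,0.02],"angular":[0,0,0],"claw":0},{"travel":[0,0.003,0.024],"angular":[0,0,0],"claw":0},{"travel":[0,0.003,0.028],"angular":[0,0,0],"claw":0},{"travel":[0,0.003,0.031],"angular":[0,0,0],"claw":0},{"travel":[0,0.003,0.032],"angular":[0,0,0],"claw":0},{"travel":[0,0.003,0.032],"angular":[0,0,0],"claw":0}]'; python3 -c "
from h import *
go([534.9,-175.6,57],-.048)"
```

```text
t: 6.58
tcp_pos: [534.8, -176.2, 58.7]
tcp_rot: [-3.142, 0.0, -0.044]
force: [0.6, 0.0, 0.2]
width: 0.2
grasp_force: 0.4
shift [ 0.0001 -0.0006  0.0017] turn [-0.    0.02  0.21]
```

```bash
python3 -m jog '[{"travel":[0,0,0.001],"angular":[0,0,0],"claw":0},{"travel":[0,0,0.002],"angular":[0,0,0],"claw":0},{"travel":[0,0,0.0025],"angular":[0,0,0],"claw":0},{"travel":[0,0,0.0025],"angular":[0,0,0],"claw":0}]'
```

```text
t: 7.08
tcp_pos: [535.0, -176.3, 57.0]
tcp_rot: [3.141, -0.001, -0.044]
force: [-0.7, 1.3, 11.0]
width: 0.2
grasp_force: 5.3
```

```bash
python3 -m jog '[{"travel":[0,0,0.0007],"angular":[0,0,0],"claw":0},{"travel":[0,0,0.0007],"angular":[0,0,0],"claw":0},{"travel":[0,0,-0.015],"angular":[0,0,0],"claw":0},{"travel":[0,0,-0.035],"angular":[0,0,0],"claw":0},{"travel":[0,-0.046,-0.035],"angular":[0,0,0],"claw":0},{"travel":[0,-0.046,-0.035],"angular":[0,0,0],"claw":0},{"travel":[0,-0.046,-0.03],"angular":[0,0,0],"claw":0},{"travel":[0,-0.046,-0.03],"angular":[0,0,0],"claw":0}]'; python3 -c "
from h import *
go([537.1,-129.6,57],-.048)"
```

```text
t: 8.07
tcp_pos: [536.7, -130.9, 85.8]
tcp_rot: [-3.141, 0.001, -0.045]
force: [0.6, 1.1, -0.1]
width: 0.1
grasp_force: 0.0
shift [ 0.0004 -0.0013  0.0288] turn [-0.01  0.05  0.17]
```

```bash
python3 -m jog '[{"travel":[0,-0.001,0.01],"angular":[0,0,0],"claw":0},{"travel":[0,-0.001,0.014],"angular":[0,0,0],"claw":0},{"travel":[0,-0.001,0.018],"angular":[0,0,0],"claw":0},{"travel":[0,-0.001,0.022],"angular":[0,0,0],"claw":0},{"travel":[0,-0.001,0.026],"angular":[0,0,0],"claw":0},{"travel":[0,-0.001,0.028],"angular":[0,0,0],"claw":0},{"travel":[0,-0.001,0.029],"angular":[0,0,0],"claw":0},{"travel":[0,-0.001,0.029],"angular":[0,0,0],"claw":0}]';python3 -m jog '[{"travel":[0,0,0.0005],"angular":[0,0,0],"claw":0},{"travel":[0,0,0.001],"angular":[0,0,0],"claw":0},{"travel":[0,0,0.001],"angular":[0,0,0],"claw":0}]'
```

```text
t: 9.07
tcp_pos: [536.9, -129.3, 57.3]
tcp_rot: [3.142, 0.0, -0.044]
force: [0.6, -0.5, 2.0]
width: -0.2
grasp_force: 0.7
t: 9.45
tcp_pos: [536.9, -129.3, 57.0]
tcp_rot: [3.141, -0.0, -0.044]
force: [-1.5, 1.3, 10.6]
width: -0.0
grasp_force: 5.4
```

```bash
python3 -m jog '[{"travel":[0,0,0.0007],"angular":[0,0,0],"claw":0},{"travel":[0,0,0.0007],"angular":[0,0,0],"claw":0},{"travel":[0,0,-0.015],"angular":[0,0,0],"claw":0},{"travel":[0,0,-0.06],"angular":[0,0,0],"claw":0},{"travel":[-0.01,-0.05,-0.09],"angular":[0,0,0],"claw":0},{"travel":[-0.03,-0.105,-0.09],"angular":[0,0,0],"claw":0},{"travel":[-0.045,-0.16,-0.09],"angular":[0,0,0],"claw":0},{"travel":[-0.06,-0.22,-0.09],"angular":[0,0,0],"claw":0}]'; python3 - <<'E'
from h import *
from workcell import vision
c=vision.camera("scene");f=c["frame"][:,:,::-1]
cv2.imwrite("pics/s3.png",cv2.resize(f[140:290,200:440],None,fx=3.3,fy=3.3,interpolation=cv2.INTER_CUBIC))
go([454.2,203.3,120],-.044)
E
```

```text
t: 10.45
tcp_pos: [485.9, 94.6, 146.8]
tcp_rot: [3.141, 0.0, -0.045]
force: [1.7, 0.9, -0.1]
width: 0.5
grasp_force: 0.0
shift [-0.0339 -0.1019  0.0268] turn [-0.05  0.08  0.13]
```

View pics/s3.png

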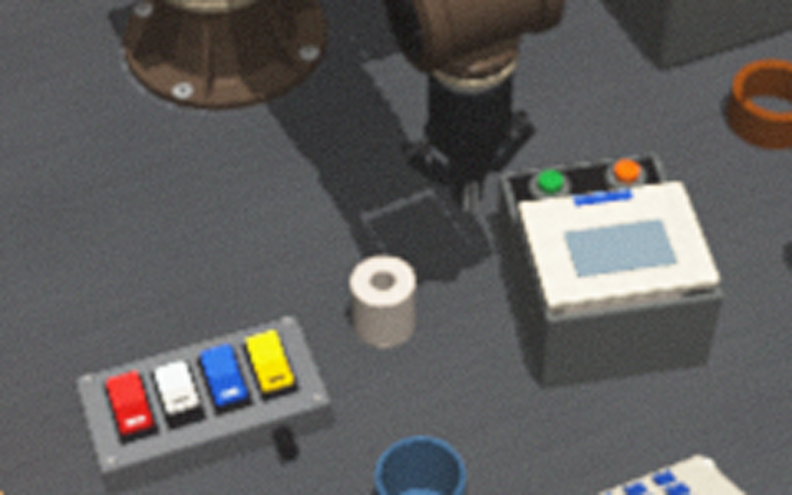

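At (222,375) and (270,362) the blue and yellow rockers now look like the red one, so they are on. White at (178,388) is unchanged and the cover is still shut. Next is green.

```bash
python3 -m jog '[{"travel":[-0.017,-0.05,0],"angular":[0,0,0],"claw":0},{"travel":[-0.034,-0.1,0],"angular":[0,0,0],"claw":0},{"travel":[-0.034,-0.1,0.01],"angular":[0,0,0],"claw":0},{"travel":[-0.034,-0.1,0.025],"angular":[0,0,0],"claw":0},{"travel":[-0.034,-0.1,0.033],"angular":[0,0,0],"claw":0},{"travel":[-0.034,-0.1,0.033],"angular":[0,0,0],"claw":0}]';  python3 -c "
from h import *
go([454.2,203.3,97],-.044)"
```

```text
t: 11.25
tcp_pos: [457.3, 193.5, 112.4]
tcp_rot: [3.141, 0.002, -0.046]
force: [-0.4, -0.5, 0.6]
width: -0.1
grasp_force: 0.0
shift [-0.0035 -0.0096  0.0154] turn [ 0.04  0.1  -0.11]
```

```bash
python3 -m jog '[{"travel":[-0.0035,-0.01,0],"angular":[0,0,0],"claw":0},{"travel":[-0.0035,-0.01,0.005],"angular":[0,0,0],"claw":0},{"travel":[-0.0035,-0.01,0.009],"angular":[0,0,0],"claw":0},{"travel":[-0.0035,-0.01,0.011],"angular":[0,0,0],"claw":0},{"travel":[-0.0035,-0.01,0.013],"angular":[0,0,0],"claw":0},{"travel":[-0.0035,-0.01,0.0145],"angular":[0,0,0],"claw":0},{"travel":[-0.0035,-0.01,0.0155],"angular":[0,0,0],"claw":0},{"travel":[-0.0035,-0.01,0.0155],"angular":[0,0,0],"claw":0}]'
```

```text
t: 12.25
tcp_pos: [454.4, 205.0, 100.4]
tcp_rot: [-3.141, -0.002, -0.044]
force: [-10.7, 0.5, 42.0]
width: -0.1
grasp_force: 20.9
```

Motion stopped at 100.4 mm with 42 N on the tool, so the shut fingertips probably straddle the collar. I'll lift and look at them from the wrist.

```bash
python3 -m jog '[{"travel":[0,0,-0.005],"angular":[0,0,0],"claw":0},{"travel":[0,0,-0.025],"angular":[0,0,0],"claw":0},{"travel":[0,0,-0.025],"angular":[0,0,0],"claw":0},{"travel":[0,0,-0.025],"angular":[0,0,0],"claw":0}]'; python3 - <<'E'
from h import *
from workcell import vision,monitor
o=monitor.get_obs()
c=vision.camera("wrist");f=c["frame"][:,:,::-1]
cv2.imwrite("pics/w1.png",f)
K=np.array([[c["fx"],0,c["cx"]],[0,c["fy"],c["cy"]],[0,0,1]]);P=np.linalg.inv(np.array(c["pose"]))
r=R.from_euler("xyz",o["tcp_rot"])
def pr(w):
    q=P[:3,:3]@w+P[:3,3]; q=np.array([q[0],-q[1],-q[2]]); return cv2.projectPoints(q.reshape(1,1,3),np.zeros(3),np.zeros(3),K,np.array(c["distortion"]))[0].ravel().round(1)
print(o["tcp_pos"],"tip corners(+-11,+-14.5):",[pr(o["tcp_pos"]+r.apply([a,b,0])) for a in(-11,11) for b in(-14.5,0,14.5)])
print("green est",pr(np.array([454.2,203.3,103.])), "orange",pr(np.array([472.8,281.2,103.])))
pickle.dump(c,open("w1.pkl","wb"))
E
```

```text
t: 12.75
tcp_pos: [453.9, 204.5, 122.2]
tcp_rot: [3.141, 0.001, -0.044]
force: [0.2, -0.3, -1.0]
width: 0.3
grasp_force: 0.0
[453.94221813 204.49091588 122.19688272] tip corners(+-11,+-14.5): [array([288.3, 336.8]), array([323. , 336.7]), array([357.8, 336.7]), array([286.7, 288. ]), array([322.9, 287.9]), array([359. , 287.9])]
green est [325.8 293.1] orange [149.6 261.8]
```

View pics/w1.png

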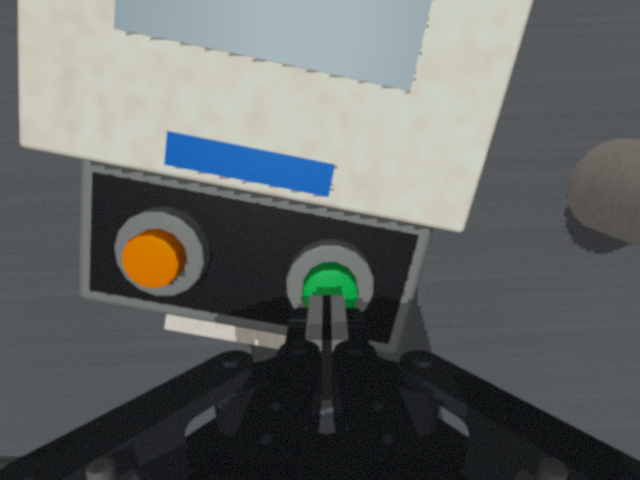

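The wrist view puts the green cap at about (330,290) with its collar at (330.5,284.5). Orange is at (154,259) with its collar at (161,253). The fingertips span u 307–347, so they are about 16 mm thick. I'll work out the collar height and green's exact position.

```bash
python3 - <<'E'
from h import *
c=pickle.load(open("w1.pkl","rb"))
print(c["fx"],np.array(c["pose"]).round(2))
print("caps@103",px2w(c,[[330,290],[154,259]],[103,103]))
for z in (103,100,97,94,91,88,85): 
    print(z,px2w(c,[[330.5,284.5],[161,253]],[z,z])[:,:2].round(1).tolist())
# segment caps at subpixel
f=c["frame"]; hsv=cv2.cvtColor(f,cv2.COLOR_RGB2HSV)
for n,lo,hi in(("green",(50,120,60),(80,255,255)),("orange",(8,150,100),(22,255,255))):
    m=cv2.inRange(hsv,lo,hi); k,_,s,ce=cv2.connectedComponentsWithStats(m); i=1+s[1:,4].argmax(); print(n,s[i],ce[i])
E
```

```text
387.4402713286484 [[-5.0000e-02  9.6000e-01  2.9000e-01  5.2596e+02]
 [-1.0000e+00 -4.0000e-02 -1.0000e-02  2.0005e+02]
 [ 0.0000e+00 -2.9000e-01  9.6000e-01  2.6586e+02]
 [ 0.0000e+00  0.0000e+00  0.0000e+00  1.0000e+00]]
caps@103 [[455.62003656 201.33117147 103.        ]
 [474.03133267 279.00748137 103.        ]]
103 [[458.3, 201.0], [476.7, 275.4]]
100 [[457.1, 201.0], [475.8, 276.8]]
97 [[455.8, 201.0], [474.9, 278.2]]
94 [[454.6, 201.0], [474.0, 279.6]]
91 [[453.3, 201.1], [473.0, 280.9]]
88 [[452.1, 201.1], [472.1, 282.3]]
85 [[450.8, 201.1], [471.2, 283.7]]
green [ 302  263   56   45 1670] [330.56706587 283.16407186]
orange [ 122  229   58   59 2685] [151.97206704 258.09422719]
```

The collar estimate is about 95–97 mm, and green is really near (455.3,201.7). The tip was 3 mm off and its corners overhang the cap. I'll tilt the tool 20° so only the 16 mm edge of the fingertips presses, centred on the cap.

```bash
python3 -m jog '[{"travel":[-0.006,0.003,0],"angular":[0,-10,0],"claw":0},{"travel":[-0.006,0.003,0],"angular":[0,-20,0],"claw":0},{"travel":[-0.006,0.003,0.006],"angular":[0,-20,0],"claw":0},{"travel":[-0.006,0.003,0.01],"angular":[0,-20,0],"claw":0},{"travel":[-0.006,0.003,0.01],"angular":[0,-20,0],"claw":0}]'; python3 -c "
from h import *
from workcell import monitor
go([447.7,201.7,100.8])
o=monitor.get_obs();r=R.from_euler('xyz',o['tcp_rot']);print('edge',o['tcp_pos']+r.apply([11,0,0]))"
```

```text
t: 13.42
tcp_pos: [447.3, 202.0, 112.4]
tcp_rot: [3.141, 0.349, -0.044]
force: [0.1, 0.5, -0.5]
width: -0.0
grasp_force: 0.0
shift [0.0044 0.0002 0.0108] turn None
edge [457.58207607 201.5114124  108.66018218]
```

```bash
python3 -m jog '[{"travel":[0.0014,0,0.0038],"angular":[0,0,0],"claw":0},{"travel":[0.0021,0,0.0056],"angular":[0,0,0],"claw":0},{"travel":[0.0027,0,0.0075],"angular":[0,0,0],"claw":0},{"travel":[0.0034,0,0.0094],"angular":[0,0,0],"claw":0},{"travel":[0.004,0,0.011],"angular":[0,0,0],"claw":0},{"travel":[0.004,0,0.011],"angular":[0,0,0],"claw":0}]'; python3 -c "
from h import *
from workcell import monitor
o=monitor.get_obs();r=R.from_euler('xyz',o['tcp_rot']);print('edge',o['tcp_pos']+r.apply([11,0,0]))"
```

```text
t: 14.18
tcp_pos: [448.0, 202.1, 102.8]
tcp_rot: [-3.141, 0.349, -0.044]
force: [-4.1, 0.4, 25.3]
width: 0.0
grasp_force: 12.8
edge [458.2840692  201.67678167  99.04083591]
```

It stops at about the same height again, with 25 N. I'll look from the wrist while still in contact.

```bash
python3 - <<'E'
from h import *
from workcell import vision,monitor
c=vision.camera("wrist");f=c["frame"][:,:,::-1]
pickle.dump(c,open("w2.pkl","wb"))
cv2.imwrite("pics/w2.png",cv2.resize(f[180:380,100:420],None,fx=2.5,fy=2.5,interpolation=cv2.INTER_CUBIC))
print(monitor.get_obs()["tcp_pos"],monitor.get_obs()["force"])
E
```

```text
[447.9473232  202.13373783 102.80896753] [-3.39579595  0.50075993 25.98556452]
```

View pics/w2.png

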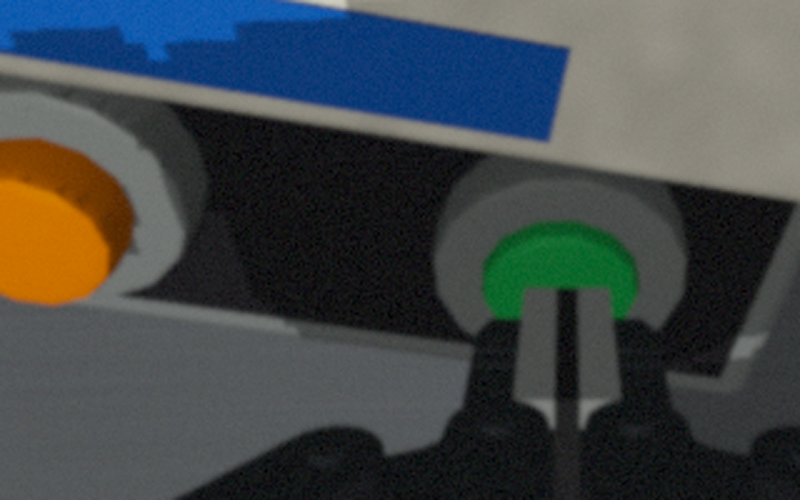

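The view shows the green cap at (560,270) pressed part way, with some side wall still showing. The fingertips are well centred on it. I'll compute the visible heights from the calibration, using side-wall rows of about 155/180 for the collar base and top and 222/245 for the cap at the collar and at its top.

```bash
python3 - <<'E'
from h import *
c=pickle.load(open("w2.pkl","rb"))
K=np.array([[c["fx"],0,c["cx"]],[0,c["fy"],c["cy"]],[0,0,1]]);P=np.linalg.inv(np.array(c["pose"]))
def pr(w):
    q=w@P[:3,:3].T+P[:3,3]; q=q*[1,-1,-1]; return cv2.projectPoints(q,np.zeros(3),np.zeros(3),K,np.array(c["distortion"]))[0].reshape(-1,2)
a=np.linspace(0,2*np.pi,200)
for n,ctr in(("green",(455.3,201.7)),("orange",(473.9,279.3))):
  for r,zs in((13,(103,101,100,99,98,97,96,94,92,90)),(21,(100,97,95,93,91,89,85))):
    for z in zs:
        p=(pr(np.c_[ctr[0]+r*np.cos(a),ctr[1]+r*np.sin(a),np.full(200,z)])-[100,180])*2.5
        print(n,r,z,"top v",p[:,1].min().round(),"bot v",p[:,1].max().round(),"u",p[:,0].min().round(),p[:,0].max().round())
# profile up the cap through columns left of the fingers
f=c["frame"]; print([(v,f[v,int(100+560/2.5)].tolist()) for v in range(236,300,2)])
E
```

```text
green 13 103 top v 238.0 bot v 356.0 u 476.0 640.0
green 13 101 top v 229.0 bot v 347.0 u 477.0 639.0
green 13 100 top v 225.0 bot v 342.0 u 477.0 639.0
green 13 99 top v 221.0 bot v 338.0 u 478.0 639.0
green 13 98 top v 216.0 bot v 333.0 u 478.0 638.0
green 13 97 top v 212.0 bot v 329.0 u 479.0 638.0
green 13 96 top v 208.0 bot v 325.0 u 479.0 638.0
green 13 94 top v 200.0 bot v 316.0 u 480.0 637.0
green 13 92 top v 192.0 bot v 308.0 u 481.0 636.0
green 13 90 top v 184.0 bot v 300.0 u 482.0 635.0
green 21 100 top v 183.0 bot v 374.0 u 427.0 689.0
green 21 97 top v 171.0 bot v 361.0 u 429.0 687.0
green 21 95 top v 163.0 bot v 352.0 u 431.0 686.0
green 21 93 top v 155.0 bot v 344.0 u 432.0 685.0
green 21 91 top v 148.0 bot v 336.0 u 433.0 684.0
green 21 89 top v 140.0 bot v 328.0 u 435.0 682.0
green 21 85 top v 126.0 bot v 312.0 u 437.0 680.0
orange 13 103 top v 157.0 bot v 290.0 u -56.0 124.0
orange 13 101 top v 149.0 bot v 281.0 u -49.0 129.0
orange 13 100 top v 145.0 bot v 276.0 u -46.0 131.0
orange 13 99 top v 141.0 bot v 272.0 u -42.0 134.0
orange 13 98 top v 137.0 bot v 268.0 u 
[... 611 characters left out ...]
0 213.0
[(236, [140, 138, 129]), (238, [140, 136, 126]), (240, [140, 137, 126]), (242, [138, 135, 123]), (244, [114, 114, 103]), (246, [64, 64, 61]), (248, [56, 56, 58]), (250, [57, 59, 60]), (252, [72, 76, 72]), (254, [75, 81, 76]), (256, [76, 78, 78]), (258, [75, 79, 77]), (260, [74, 76, 74]), (262, [74, 78, 74]), (264, [72, 73, 73]), (266, [69, 72, 72]), (268, [49, 78, 57]), (270, [1, 78, 29]), (272, [7, 85, 35]), (274, [22, 98, 46]), (276, [14, 108, 47]), (278, [18, 108, 47]), (280, [14, 107, 46]), (282, [21, 108, 49]), (284, [16, 107, 46]), (286, [10, 104, 42]), (288, [21, 107, 45]), (290, [9, 104, 45]), (292, [10, 104, 42]), (294, [6, 89, 34]), (296, [13, 33, 22]), (298, [27, 23, 28])]
```

The wall bands suggest green now stands about 3 mm proud against about 10 mm for orange, so it may be fully in. To confirm, I'll back off in small steps and read the force against height. A spring should show as about 5 N fading over 6 mm.

```bash
for i in 1 2 3 4 5 6 7; do python3 -m jog '[{"travel":[-0.0005,0,-0.0014],"angular":[0,0,0],"claw":0},{"travel":[-0.0005,0,-0.0014],"angular":[0,0,0],"claw":0}]' | egrep 'tcp_pos|force: \['; python3 -c "
from workcell import monitor
import numpy as np
print(monitor.get_obs()['tcp_pos'][2].round(2))"; done
python3 - <<'E'
import pickle
f=pickle.load(open("w2.pkl","rb"))["frame"]
print([(v,f[v,114].tolist()) for v in range(220,310,3)])
g=pickle.load(open("w1.pkl","rb"))["frame"]
print([(v,g[v,330].tolist()) for v in range(236,296,2)])
E
```

```text
tcp_pos: [447.9, 202.1, 103.3]
force: [-2.3, 0.7, 12.6]
103.29
tcp_pos: [447.9, 202.1, 104.2]
force: [-1.5, 0.9, 4.3]
104.18
tcp_pos: [448.0, 202.0, 105.5]
force: [-2.7, 1.8, 4.3]
105.54
tcp_pos: [448.1, 201.9, 107.0]
force: [-1.8, 1.0, 2.4]
107.0
tcp_pos: [448.2, 201.9, 108.5]
force: [-1.5, 0.4, 1.6]
108.53
tcp_pos: [448.3, 201.9, 110.0]
force: [-0.2, -0.9, -0.4]
109.95
tcp_pos: [448.2, 201.9, 111.5]
force: [0.3, 0.6, -0.1]
111.53
[(220, [117, 121, 118]), (223, [115, 118, 115]), (226, [117, 121, 118]), (229, [116, 121, 117]), (232, [117, 120, 117]), (235, [120, 85, 63]), (238, [126, 65, 0]), (241, [129, 65, 0]), (244, [130, 66, 0]), (247, [130, 64, 0]), (250, [138, 71, 0]), (253, [156, 81, 0]), (256, [203, 122, 0]), (259, [209, 123, 0]), (262, [207, 118, 0]), (265, [206, 115, 0]), (268, [206, 117, 0]), (271, [206, 118, 0]), (274, [206, 116, 0]), (277, [205, 114, 0]), (280, [204, 114, 0]), (283, [204, 114, 0]), (286, [203, 112, 0]), (289, [203, 116, 0]), (292, [204, 114, 0]), (295, [202, 111, 0]), (298, [201, 113, 0]), (301, [136, 94, 64]), (304, [83, 86, 87]), (307, [88, 91, 93])]
[(236, [36, 40, 38]), (238, [40, 42, 43]), (240, [55, 55, 55]), (242, [63, 64, 62]), (244, [75, 76, 75]), (246, [120, 124, 120]), (248, [124, 129, 126]), (250, [121, 125, 124]), (252, [118, 123, 120]), (254, [121, 126, 123]), (256, [121, 123, 123]), (258, [121, 125, 121]), (260, [114, 120, 117]), (262, [61, 95, 69]), (264, [0, 86, 33]), (266, [16, 94, 42]), (268, [9, 99, 40]), (270, [40, 150, 74]), (272, [47, 175, 91]), (274, [45, 174, 92]), (276, [39, 170, 84]), (278, [35, 169, 84]), (280, [29, 166, 79]), (282, [35, 169, 81]), (284, [35, 167, 80]), (286, [24, 153, 72]), (288, [15, 113, 49]), (290, [26, 114, 54]), (292, [16, 111, 48]), (294, [18, 96, 44])]
```

The spring force runs from 1.6 N at 108.5 mm up to 4.3 N, then meets a hard stop at 103.3 mm. That is over 5 mm of travel, so the button was pressed fully in and followed back out. I'll retract and do a final check.

```bash
python3 -m jog '[{"travel":[-0.01,0,-0.03],"angular":[0,0,0],"claw":0},{"travel":[-0.03,0,-0.08],"angular":[0,0,0],"claw":0},{"travel":[-0.03,0.06,-0.08],"angular":[0,0,0],"claw":0},{"travel":[-0.03,0.12,-0.08],"angular":[0,0,0],"claw":0},{"travel":[-0.03,0.16,-0.08],"angular":[0,0,0],"claw":0},{"travel":[-0.03,0.16,-0.08],"angular":[0,0,0],"claw":0},{"travel":[-0.03,0.16,-0.08],"angular":[0,0,0],"claw":0}]'; python3 - <<'E'
from h import *
from workcell import vision
f=vision.camera("scene")["frame"][:,:,::-1]
cv2.imwrite("pics/s9.png",cv2.resize(f[140:320,150:470],None,fx=2.5,fy=2.5,interpolation=cv2.INTER_CUBIC))
E
```

```text
t: 16.85
tcp_pos: [440.2, 42.5, 196.9]
tcp_rot: [-3.141, 0.349, -0.045]
force: [0.6, -0.6, 0.6]
width: -0.1
grasp_force: 0.0
```

View pics/s9.png

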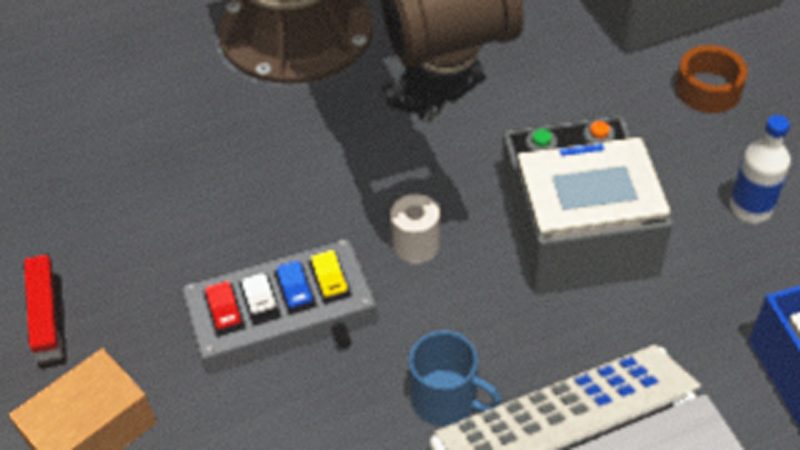

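The cover is shut, blue (293,285) and yellow (329,273) are on, red is on and white is off. Green (542,138) is back out, the loose things look undisturbed and the arm is clear, so I'm handing in.

```bash
python3 -c "
from workcell import ctrl
print(ctrl.hand_in())"
```

```text
the job is handed in; nothing more can be done
None
```

I handed the job in at about 17 s with the cover shut, blue then yellow on, and green pressed to its stop and back out; the last picture shows everything else undisturbed, but `hand_in()` returned no verdict.

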